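Push the tin tray past the spring stop of the packing lane

TASK

Press the orange spring stop plate down with your fingertips and, keeping it down, push the green tray of tins along the lane past the two orange teeth until it is fully home against the end buffer; then let go so that the stop springs back up behind the tray. Only push the tray along, do not lift or tip it, and leave the jar, carton, can and flat tin beside the lane where they stand.

Things in the scene. Friction and masses are not known exactly. Their poses are not given: they have to be found in the camera images.
- lane: Fixed channel on the table, 350 mm long, 170 wide; place and yaw vary. Origin: on the table, midway between the side guides, level with the teeth's face toward the waiting tray. +y: the way the tray is pushed; x: across; z: up. Two white runners, tops 40 mm above the table, carry the tray; aluminium side guides, tops 54 mm high and 124 mm apart, keep it straight.
- buffer (a point): Middle of the foot of the end buffer's rubber face, at runner height (40 mm above the table), lane y = +128 mm. The buffer is 58 mm high. Before it, from lane y = +29 mm, a fixed grey deck 36 mm high lies between the runners.
- stop (a joint): Travel of the orange stop plate in m: 0 = up, 0.018 = fully down. It moves straight down without tilting wherever pressed: 3 N to start, 7.5 N fully down; springs back. Flat, 78 mm wide, from lane y = -200 to +18 mm between the runners; its top is 36 mm above the table when up, 18 mm when down. It runs under the tray (4 mm below it when up) and sticks out behind it.
- teeth (a point): Midpoint between the tops of the two orange teeth of the stop plate, at lane y = 0 to +8 mm, one at each side edge, 10 mm wide, 56 mm free between them: closed fingertips pass between. Up, they stand 11 mm above the runners and block the tray; they clear it only with the plate 11 mm or more down, until its rear edge is past them.
- press_pad (a point): Point on the top of the orange stop plate, on the lane's middle line, lane y = -180 mm, behind the waiting tray: a place to press; moves with the plate. A fingertip can slide along the plate, holding it down, and push the tray's rear wall ahead of it.
- tray: Loose shallow green tray packed with four flat tins, 0.4 to 0.8 kg, 120 mm across the lane (x), 110 mm along it (y), walls 26 mm, tins 31 mm high. Origin: centre of its underside; axes as the lane's. It waits on the runners, leading edge 4 to 25 mm before the teeth. Fully home its origin is at lane y = +73 mm, its rear edge 10 mm past the teeth.
- jar: Bystander: amber glass jar with green cap, 68 mm diameter, 115 mm high, beside the lane on the side away from the robot. Origin at the centre of its underside.
- carton: Bystander: cardboard carton 55 x 75 mm, 100 mm high, beside the lane on the side away from the robot. Origin at the centre of its underside.
- can: Bystander: steel can with a yellow band, 68 mm diameter, 100 mm high, beside the lane on the side away from the robot. Origin at the centre of its underside.
- flat_tin: Bystander: flat steel tin with a blue band, 80 mm diameter, 32 mm high, beside the lane on the robot's side. Origin at the centre of its underside.

How it is judged:
By the outcome, as a careful person would: the job done as asked, in the order asked, and still so for the second after the job is handed in, with the robot touching nothing.
It also fails if it takes over 42 s, if anything falls off the work surface, if the arm or the gripper's body presses on something with over 40 N, if the wrist force passes 120 N, or if a joint passes its speed limit or range.

ROBOT

A 6-joint arm with a two-finger parallel gripper is mounted at the origin on the work surface. World frame = base frame: x ahead of the robot, y to its left, z up, the work surface at z = 0. Lengths are in m, angles in rad, forces in N, time in s.
With the tool pointing down it reaches from about 0.225 to 0.875 m from the base axis. Payload 3.4 kg.
Tool frame: the origin (TCP) lies at the very end of the fingers, on their centre line; the grasp point (between the pads) lies 19 mm behind it; z points along the fingers, y is the direction in which the jaws open and shut (so a half turn about z gives the same grasp; the last joint's range is limited). The gripper opens to 85 mm and grips with 20 to 120 N. Pads are 22 mm wide; open, the fingers measure 114 mm over their backs; the gripper's body (76 mm by 85 mm) begins 54 mm behind the grasp point. The pads swing forward as they close: fully open they stand 13 mm farther back than shut.
Start: joints at [-1.236, 0.276, 1.505, -0, 1.361, -0.121], TCP at [0.253, -0.516, 0.231] pointing down, gripper open.
Joint ranges: [-2.89, 2.89], [-0.75, 2.08], [0.22, 2.7], [-1.18, 4.32], [0.11, 2.71], [-2.7, 2.7]. Speed limits (rad/s): [2.57, 2.57, 3.14, 3.14, 3.14, 3.14].

INTERFACE

Orientations are given as a unit quaternion [w, x, y, z].
In Python, from rig import telemetry, cams, sign_off, spotter gives the robot as it stands.
- The arm moves only by the tool servo_tool, never from a script. Its argument "steps" is a list of rows, each a list of 6 numbers: the shift along the tool's x, y, z in mm, then the turn, a rotation vector about the tool's x, y, z in degrees. In form: [[x, y, z, ax, ay, az], ...]. A call has 1 to 8 rows; each row is the pose to reach, as a shift and turn from the pose commanded when the call began, along the tool's axes at that moment; what a row does not reach only later rows make up. A row lasts 1/10 s, in which the tool goes at most 50 mm and 8.59 degrees, less where a joint would pass 70% of its speed; a pose out of reach is approached as far as the arm can. A call with a gripper value outside its range is refused whole. "hand" is the closure in counts, from 0 (fully open) to 255 (shut), set as the call begins (left out, the last holds). The fingers move at their own pace and stop on an object; "grip_force" is the grip in N (left out, the last holds). Time passes only in rows, so rows that repeat a pose let the fingers close. It gives the time, the measured TCP pose, the force and the opening at its end, in the units of the state.
- telemetry.get_state(): the state, without advancing time (a new reading comes with each control period).
- cams.get_image(name): name is "scene" or "top"; returns (picture, depth): 400x640x3 uint8, red, green, blue; 400x640 float32, m along the optical axis (not along the pixel's ray), 0 where there is no reading.
- cams.camera_model(name): a dict with "camera_matrix" (3x3 intrinsics, pixels), "origin" and "rotation" of the camera in the world. Camera axes: x right, y up, looking along -z (the intrinsics and any distortion apply to the point x, -y, -z); pixel columns grow to the right and rows downward; lengths in m; the calibration is good to about 2 mm. A picture is of the moment at which its call begins. camera_model takes no time and is no camera call.
- sign_off(): hands the job in, once; it reports no verdict.
Trained networks look in the newest picture that a camera, given by its name, has taken for a name from the list of things; names that differ only in an ending like _2 or _b are one class to them, and where a whole thing is asked for, a point or a joint stands for the part that bears it (a point fixed in the world has none). Each returns a list of dicts, best first, with "conf" (0 to 1); they miss things now and then, are a little off and sometimes report something else, mostly with a low value. They report only what shows in the picture. A call takes as long as a camera call.
- spotter.outline_of(query, camera): "region" (400x640 bool, what is visible of it) and "rect" ([left, top, width, height] in pixels, round what is visible of it).
The state is a dict: "clock": time; "qpos": joint angles; "qd": joint speeds; "effort": joint torques, N m; "position": TCP position; "ee_rot": TCP orientation; "contact_force": force on the tool from outside, world axes, zero at the start; "moment": the same for the moment, N m; "width": finger opening in m.
Only numpy, scipy, OpenCV 4.12 (cv2) and the standard library are available. Lean on these libraries where they do the work, as an engineer would, in place of code of your own. Each camera call takes 0.05 s, during which the arm holds its last target.

## Working session

There is one attempt and no reset: what is moved stays moved. The work goes in short steps, Python scripts to look and compute and a tool call to move; the robot and the scene stay as the last step left them, time stands still between calls to the robot, and variables do not carry over. Pictures are saved under pics/ and viewed, and the job is handed in when it is done.

Besides the shell and the picture viewer there is one more tool, called by a JSON object that holds its "method" and its "body", one argument or row to a line. servo_tool: Moves the arm, as the interface text tells. Its arguments: {"type":"object","properties":{"steps":{"type":"array","items":{"type":"array","items":{"type":"number"}}},"hand":{"type":"number"},"grip_force":{"type":"number"}},"required":["steps"]}

```bash
mkdir -p pics; ls; python3 - <<'E'
from rig import telemetry, cams, spotter
import cv2, numpy as np
s=telemetry.get_state();print(s['clock'],s['position'],s['ee_rot'],s['contact_force'],s['width'])
for n in ['scene','top']:
    im,d=cams.get_image(n);cv2.imwrite(f'pics/{n}0.png',im[:,:,::-1]);np.savez(f'{n}0.npz',im=im,d=d)
    m=cams.camera_model(n);print(n,m)
    for q in ['tray','stop','lane']:
        for r in spotter.outline_of(q,n)[:2]:
            print(q,r['conf'],r['rect']); 
            R=r['region']; np.save(f'{n}_{q}.npy',R) if r['conf']>.5 else 0
E
```

```text
pics
0.0 [ 0.25292175 -0.51579943  0.23044848] [-9.03216603e-04  9.74143998e-01  2.25926203e-01 -7.33984018e-05] [ 0.68992563 -0.14432564 -0.02352828] 0.08554938241909928
scene {'camera_matrix': array([[407.67640979,   0.        , 326.50711428],
       [  0.        , 407.67640979, 207.74512324],
       [  0.        ,   0.        ,   1.        ]]), 'origin': array([0.81183572, 0.31515785, 0.74783456]), 'rotation': array([0.31960937, 0.08161201, 0.24649868, 0.91127808])}
tray 0.88 [290.6, 148.4, 78.8, 72.0]
stop 0.83 [278.4, 149.5, 103.2, 73.7]
lane 0.93 [263.4, 133.7, 181.3, 151.6]
top {'camera_matrix': array([[427.45217979,   0.        , 316.98473079],
       [  0.        , 427.45217979, 200.56036769],
       [  0.        ,   0.        ,   1.        ]]), 'origin': array([3.91024723e-01, 5.57386506e-05, 8.75694588e-01]), 'rotation': array([ 0.73297555,  0.0778971 , -0.07515258, -0.67158839])}
tray 0.97 [312.9, 193.9, 63.6, 72.8]
stop 0.69 [292.8, 206.8, 111.2, 49.1]
lane 0.84 [225.0, 185.2, 185.7, 103.0]
```

View pics/scene0.png

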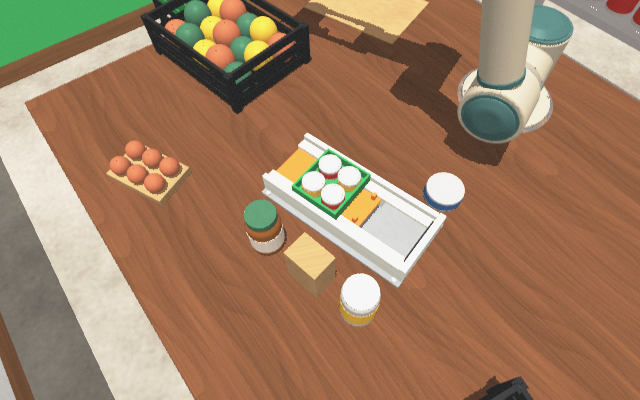

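View pics/top0.png

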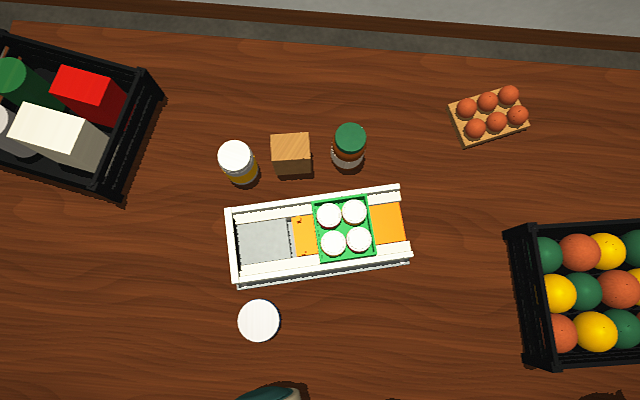

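```bash
cat > h.py <<'E'
import numpy as np
from rig import cams
from scipy.spatial.transform import Rotation as Ro
def cloud(n,d):
    m=cams.camera_model(n);K=m['camera_matrix'];q=m['rotation']
    R=Ro.from_quat([q[1],q[2],q[3],q[0]]).as_matrix()
    v,u=np.mgrid[0:400,0:640]
    p=np.stack([(u-K[0,2])/K[0,0]*d,-(v-K[1,2])/K[1,1]*d,-d],-1)
    P=p@R.T+m['origin']; P[d==0]=np.nan
    return P
E
python3 - <<'E'
from h import *
import cv2
for n in ['top','scene']:
    z=np.load(n+'0.npz');P=cloud(n,z['d']);im=z['im'].astype(int)
    M=cv2.erode(np.load(n+'_lane.npy').astype(np.uint8),np.ones((1,1)))>0
    M=cv2.morphologyEx(M.astype(np.uint8),cv2.MORPH_CLOSE,np.ones((25,25)))>0
    Q=P[M];Q=Q[np.isfinite(Q[:,2])]
    print(n,'z hist',np.histogram(Q[:,2],bins=np.arange(0,.09,.006))[0])
    T=Q[(Q[:,2]>.048)&(Q[:,2]<.062)]
    print('lane rect',cv2.minAreaRect((T[:,:2]*1000).astype(np.float32)))
    print(cv2.boxPoints(cv2.minAreaRect((T[:,:2]*1000).astype(np.float32))))
    r,g,b=im[...,0],im[...,1],im[...,2]
    G=(g>r*1.5)&(g>b*1.5)&M
    Tt=P[G];Tt=Tt[np.isfinite(Tt[:,2])&(Tt[:,2]>.055)]
    rt=cv2.minAreaRect((Tt[:,:2]*1000).astype(np.float32));print('tray',rt,np.median(Tt[:,2]))
    O=(r>200)&(g>100)&(g<190)&(b<90)&M
    To=P[O];To=To[np.isfinite(To[:,2])]
    print('orange',len(To),np.median(To[:,2]),cv2.boxPoints(cv2.minAreaRect((To[:,:2]*1000).astype(np.float32))))
E
```

```text
top z hist [ 726  480   38   33   70 2530 3919  258 1498 1296  164   71    0    0]
lane rect ((510.3160705566406, 6.661529541015625), (148.21144104003906, 347.8192138671875), 13.480770111083984)
[[ 397.71045  158.50417]
 [ 478.79376 -179.73201]
 [ 622.9217  -145.1811 ]
 [ 541.8384   193.05507]]
tray ((522.1884765625, -43.46967315673828), (119.97618103027344, 108.93159484863281), 13.54593563079834) 0.06542761351195325
orange 1102 0.035672290582567434 [[ 460.47583   42.34906]
 [ 514.709   -178.86429]
 [ 593.7339  -159.49039]
 [ 539.50073   61.72296]]
scene z hist [ 821  643  219  213  219 1906 3456  530 1250 1250  124   68    1    0]
lane rect ((510.29229736328125, 4.629241943359375), (150.3978729248047, 349.2984619140625), 13.491144180297852)
[[ 396.42358  156.91565]
 [ 477.9132  -182.74426]
 [ 624.161   -147.65717]
 [ 542.6714   192.00275]]
tray ((564.3248291015625, -32.93195343017578), (35.770851135253906, 109.0113754272461), 11.990423202514648) 0.0641301905489513
orange 158 0.03624288643636314 [[ 448.24167    40.01856 ]
 [ 501.3635   -195.61038 ]
 [ 590.2667   -175.56741 ]
 [ 537.1449     60.061523]]
```

```bash
python3 - <<'E'
from h import *
a=np.radians(13.49);X=np.array([np.cos(a),np.sin(a)]);Y=np.array([-np.sin(a),np.cos(a)]);O=np.array([.5055,.031])
for n in ['top','scene']:
    z=np.load(n+'0.npz');P=cloud(n,z['d']);im=z['im'].astype(int)
    r,g,b=im[...,0],im[...,1],im[...,2]
    D=P[...,:2]-O;lx=D@X*1000;ly=D@Y*1000;lz=P[...,2]*1000
    k=(abs(lx)<20)
    print(n,'lx<20: y, z, rgb')
    for y in list(range(-216,-120,6))+list(range(-20,40,4))+list(range(110,160,4)):
        s=k&(abs(ly-y)<2.5)
        if s.sum(): print(y,np.round(np.median(lz[s]),1),np.median(im[s],0).astype(int))
    or_=(r>150)&(b<90)&(g<170)&(r>g*1.2)
    t=or_&(lz>41)&(abs(lx)<45)&(ly>-15)&(ly<25);print('teeth',np.round(np.c_[lx[t],ly[t],lz[t]]).tolist())
    w=(abs(ly-70)<40)&(lz>48)&(lz<60)
    print('guides L',np.percentile(lx[w&(lx<0)],[2,98]),'R',np.percentile(lx[w&(lx>0)],[2,98]))
E
```

```text
top lx<20: y, z, rgb
-216 0.0 [105  57  29]
-210 -0.7 [102  55  29]
-204 -0.0 [255 136  35]
-198 34.6 [255 159  41]
-192 35.9 [255 183  45]
-186 36.0 [254 182  44]
-180 35.4 [254 183  46]
-174 35.6 [254 184  46]
-168 35.9 [254 184  48]
-162 35.7 [254 186  48]
-156 35.8 [254 186  49]
-150 35.5 [254 188  49]
-144 35.6 [254 188  51]
-138 35.4 [255 190  53]
-132 65.4 [ 64 220 117]
-126 58.9 [ 59 173  83]
-20 37.5 [255 201  62]
-16 35.8 [254 202  63]
-12 36.0 [254 202  65]
-8 35.7 [254 203  65]
-4 35.8 [254 203  65]
0 35.4 [254 203  65]
4 35.3 [254 203  65]
8 35.4 [254 203  65]
12 35.8 [254 203  65]
16 35.9 [254 203  63]
20 36.1 [255 205  70]
24 6.0 [210 212 206]
28 5.6 [211 216 207]
32 7.0 [162 165 156]
36 35.4 [214 217 206]
110 35.4 [207 210 199]
114 35.6 [206 209 199]
118 35.6 [206 209 198]
122 35.3 [205 209 198]
126 35.7 [207 210 199]
130 36.6 [160 163 152]
134 53.0 [28 27 23]
138 57.1 [255 255 255]
142 57.2 [254 254 251]
146 57.4 [255 255 252]
150 56.3 [216 206 175]
158 -0.7 [94 48 21]
teeth [[27.0, 6.0, 50.0], [27.0, 10.0, 46.0], [-39.0, 9.0, 49.0], [-39.0, 7.0, 48.0]]
guides L [-74
[... 977 characters left out ...]
.0, 11.0, 51.0], [-30.0, 3.0, 47.0], [-30.0, 5.0, 51.0], [-37.0, 11.0, 47.0], [-30.0, 4.0, 45.0], [-29.0, 6.0, 48.0], [-30.0, 8.0, 49.0], [-30.0, 10.0, 51.0], [-33.0, 11.0, 48.0], [-28.0, 7.0, 46.0], [-31.0, 8.0, 44.0], [-30.0, 10.0, 48.0], [-34.0, 11.0, 43.0], [-29.0, 7.0, 41.0], [-30.0, 9.0, 43.0], [-30.0, 11.0, 44.0], [29.0, 11.0, 50.0], [36.0, 4.0, 48.0], [37.0, 7.0, 52.0], [31.0, 10.0, 48.0], [28.0, 10.0, 43.0], [37.0, 5.0, 47.0], [37.0, 7.0, 48.0], [35.0, 8.0, 48.0], [36.0, 11.0, 51.0], [32.0, 11.0, 46.0], [29.0, 11.0, 42.0], [37.0, 5.0, 42.0], [37.0, 7.0, 44.0], [36.0, 9.0, 45.0], [35.0, 10.0, 45.0], [36.0, 9.0, 41.0]]
guides L [-75.30764926 -62.74036071] R [ 61.39639146 194.57842708]
```

{"method": "servo_tool", "body": {
  "steps": [
    [18,-9,0,0,0,-4],
    [54,-26,0,0,0,-10],
    [90,-43,0,0,0,-17],
    [125,-60,0,0,0,-24],
    [161,-78,0,0,0,-31],
    [197,-95,0,0,0,-38],
    [233,-112,0,0,0,-45],
    [268,-129,0,0,0,-52]
  ],
  "hand": 255,
  "grip_force": 60
}}

```text
clock: 1.2
position: [0.4379, -0.2811, 0.2315]
ee_rot: [0.0, 0.775, 0.632, 0.0]
contact_force: [0.5, -0.8, 0.3]
width: -0.0
```

```bash
cat >> h.py <<'E'
a=np.radians(13.49);X=np.array([np.cos(a),np.sin(a)]);Y=np.array([-np.sin(a),np.cos(a)]);O=np.array([.5042,.0327])
def rep(ty=None,tz=None,s=None):
    from rig import telemetry
    s=telemetry.get_state();q=s['ee_rot'];R=Ro.from_quat([q[1],q[2],q[3],q[0]])
    p=s['position'];D=p[:2]-O
    print('t',round(s['clock'],2),'lane xyz mm',np.round([D@X*1000,D@Y*1000,p[2]*1000],1),'F',np.round(s['contact_force'],1),'w',round(s['width'],4))
    if ty is not None:
        tgt=np.r_[O+Y*ty/1000,tz/1000]
        Rt=np.c_[np.r_[Y,0],np.r_[X,0],[0,0,-1]]
        print('move tool mm',np.round(R.inv().apply(tgt-p)*1000,1),'rotvec deg',np.round((R.inv()*Ro.from_matrix(Rt)).as_rotvec(degrees=True),1))
E
python3 -c "
from h import *
rep(-180,231)"
```

```text
t 1.2 lane xyz mm [-137.7 -289.7  231.5] F [ 0.5 -0.8  0.3] w -0.0
move tool mm [157.7  78.2   0.5] rotvec deg [  0.    0.  -25.1]
```

{"method": "servo_tool", "body": {
  "steps": [
    [36,18,0,0,0,-6],
    [72,36,0,0,0,-12],
    [108,54,0,0,0,-18],
    [140,70,0,0,0,-23],
    [158,78,0,0,0,-25],
    [158,78,40,0,0,-25],
    [158,78,85,0,0,-25],
    [158,78,110,0,0,-25]
  ]
}}

```text
clock: 2.0
position: [0.5441, -0.1428, 0.1183]
ee_rot: [-0.002, 0.621, 0.784, -0.001]
contact_force: [-0.9, 0.1, 0.3]
width: -0.0002
```

```bash
python3 -c "
from h import *
rep(-178,60)"
```

```text
t 2.0 lane xyz mm [  -2.1 -180.   118.3] F [-0.9  0.1  0.3] w -0.0002
move tool mm [ 1.9  2.3 58.3] rotvec deg [-0.2 -0.1 -0.3]
```

{"method": "servo_tool", "body": {
  "steps": [
    [0,1,30,0,0,0],
    [0,1,60,0,0,0],
    [0,1,60,0,0,0],
    [0,1,60,0,0,0]
  ]
}}

```text
clock: 2.4
position: [0.5469, -0.1438, 0.0615]
ee_rot: [-0.0, 0.622, 0.783, -0.0]
contact_force: [0.1, -0.6, 0.4]
width: 0.0004
```

```bash
python3 - <<'E'
from h import *
import cv2
rep(-178,21)
ims=[]
for n,(x,y) in {'scene':(220,90),'top':(230,130)}.items():
    im,d=cams.get_image(n);ims.append(cv2.resize(im[y:y+180,x:x+200],None,fx=2,fy=2))
cv2.imwrite('pics/a1.png',np.hstack(ims)[:,:,::-1])
E
```

```text
t 2.4 lane xyz mm [   0.4 -181.6   61.5] F [ 0.1 -0.6  0.4] w 0.0004
move tool mm [ 3.6 -0.4 40.5] rotvec deg [-0.  -0.  -0.4]
```

View pics/a1.png

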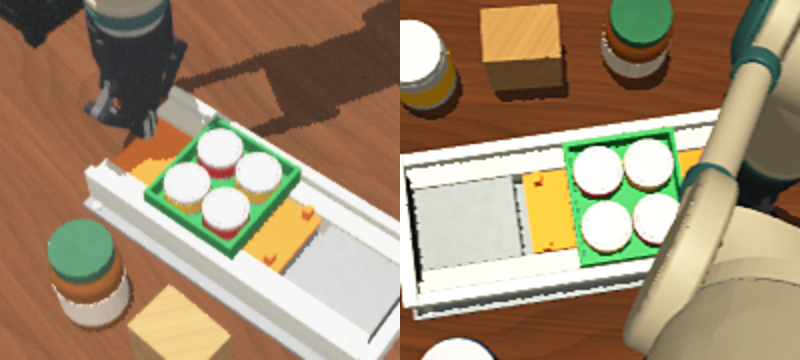

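The scene view shows the shut fingertips (crop px 145,130) centred over the exposed plate, with a clear gap to the tray's rear wall. The jar, carton and can are clear of the arm. I'll press now.

{"method": "servo_tool", "body": {
  "steps": [
    [0,0,15,0,0,0],
    [0,0,25,0,0,0],
    [0,0,31,0,0,0],
    [0,0,36,0,0,0],
    [0,0,41,0,0,0],
    [0,0,41,0,0,0],
    [0,0,41,0,0,0]
  ]
}}

```text
clock: 3.2
position: [0.5477, -0.1441, 0.021]
ee_rot: [0.001, 0.622, 0.783, 0.0]
contact_force: [0.2, 0.8, 6.0]
width: -0.0
```

```bash
python3 - <<'E'
from h import *
rep(-150,20)
im,d=cams.get_image('scene');P=cloud('scene',d)
D=P[...,:2]-O;lx=D@X*1000;ly=D@Y*1000
s=(abs(lx)<20)&(ly>-12)&(ly<12);print('plate z',np.median(P[s][:,2]))
E
```

```text
t 3.2 lane xyz mm [   1.  -182.1   21. ] F [0.2 0.8 6. ] w -0.0
move tool mm [32.1 -1.2  1. ] rotvec deg [ 0.1  0.1 -0.4]
plate z 0.021179255729224022
```

{"method": "servo_tool", "body": {
  "steps": [
    [6,0,0,0,0,0],
    [14,0,0,0,0,0],
    [22,-1,0,0,0,0],
    [28,-1,0,0,0,0],
    [32,-1,0,0,0,0],
    [36,-1,0,0,0,0],
    [40,-1,0,0,0,0],
    [44,-1,0,0,0,0]
  ]
}}

```text
clock: 4.05
position: [0.5386, -0.104, 0.0217]
ee_rot: [0.004, 0.621, 0.784, -0.0]
contact_force: [1.5, -7.4, 3.8]
width: -0.0004
```

```bash
python3 -c "
from h import *
rep(-2,21)"
```

```text
t 4.05 lane xyz mm [   1.5 -140.9   21.7] F [ 1.5 -7.4  3.8] w -0.0004
move tool mm [138.9  -2.2  -0.3] rotvec deg [ 0.2  0.4 -0.3]
```

{"method": "servo_tool", "body": {
  "steps": [
    [5,0,1,0,0,0],
    [11,0,1,0,0,0],
    [17,0,1,0,0,0],
    [23,-1,1,0,0,0],
    [29,-1,1,0,0,0],
    [35,-1,1,0,0,0],
    [41,-1,1,0,0,0],
    [47,-1,1,0,0,0]
  ]
}}

```text
clock: 4.85
position: [0.5279, -0.0587, 0.0211]
ee_rot: [0.005, 0.621, 0.784, 0.0]
contact_force: [1.4, -8.1, 5.9]
width: 0.0003
```

```bash
python3 - <<'E'
from h import *
import cv2
rep(-2,21)
ims=[]
for n,(x,y) in {'scene':(220,90),'top':(200,130)}.items():
    im,d=cams.get_image(n);ims.append(cv2.resize(im[y:y+200,x:x+200],None,fx=2,fy=2))
    if n=='scene':
        P=cloud('scene',d);D=P[...,:2]-O;lx=D@X*1000;ly=D@Y*1000
        s=(abs(lx)<20)&(ly>6)&(ly<16);print('plate z',np.median(P[s][:,2]))
        g=(im[...,1]>im[...,0]*1.4)&(im[...,1]>im[...,2]*1.4)&(P[...,2]>.06)&(P[...,2]<.07)&(abs(lx)<63)&(ly>-150)&(ly<140);print('tray y',np.percentile(ly[g],[1,99]),'wall z',np.median(P[g][:,2]))
cv2.imwrite('pics/a2.png',np.hstack(ims)[:,:,::-1])
E
```

```text
t 4.85 lane xyz mm [  1.7 -94.4  21.1] F [ 1.4 -8.1  5.9] w 0.0003
move tool mm [92.4 -2.1 -0.6] rotvec deg [ 0.3  0.4 -0.3]
plate z 0.06986080051875121
tray y [-80.36087573  29.37203225] wall z 0.06552393295884551
```

View pics/a2.png

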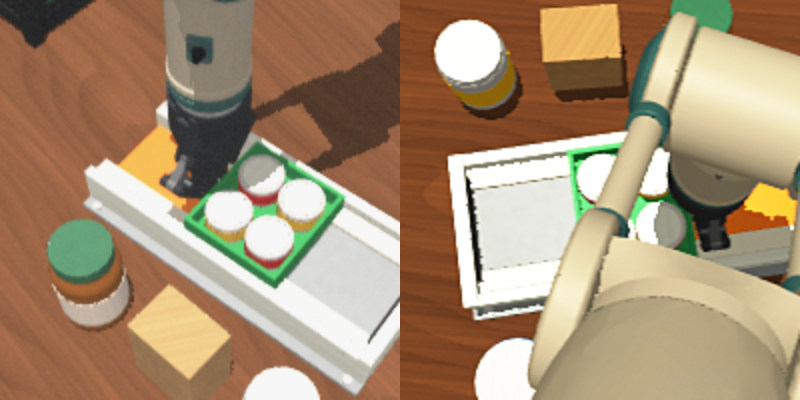

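The tray has passed the teeth level and square (rear wall at scene crop px ~190,215; bystanders unmoved). 99 mm is left.

{"method": "servo_tool", "body": {
  "steps": [
    [6,0,0,0,0,0],
    [12,-1,0,0,0,0],
    [18,-1,0,0,0,0],
    [24,-1,0,0,0,0],
    [30,-1,0,0,0,0],
    [36,-1,0,0,0,0],
    [42,-1,0,0,0,0],
    [48,-1,0,0,0,0]
  ]
}}

```text
clock: 5.75
position: [0.516, -0.0119, 0.0211]
ee_rot: [0.005, 0.621, 0.784, 0.0]
contact_force: [2.5, -9.1, 6.5]
width: -0.0002
```

{"method": "servo_tool", "body": {
  "steps": [
    [6,0,0,0,0,0],
    [12,0,0,0,0,0],
    [17,-1,0,0,0,0],
    [22,-1,0,0,0,0],
    [27,-1,0,0,0,0],
    [31,-1,0,0,0,0],
    [35,-1,0,0,0,0],
    [38,-1,0,0,0,0]
  ]
}}

```text
clock: 6.55
position: [0.5063, 0.0251, 0.021]
ee_rot: [0.004, 0.621, 0.784, 0.0]
contact_force: [1.9, -9.2, 7.7]
width: -0.0001
```

```bash
cat > look.py <<'E'
from h import *
import cv2,sys
rep(5,21)
ims=[]
for n,(x,y) in {'scene':(240,90),'top':(200,130)}.items():
    im,d=cams.get_image(n);ims.append(cv2.resize(im[y:y+200,x:x+200],None,fx=2,fy=2))
    P=cloud(n,d);D=P[...,:2]-O;lx=D@X*1000;ly=D@Y*1000
    g=(im[...,1]>im[...,0]*1.4)&(im[...,1]>im[...,2]*1.4)&(P[...,2]>.06)&(P[...,2]<.07)&(abs(lx)<63)&(ly>-150)&(ly<140);print(n,'tray y',np.percentile(ly[g],[1,99]),'wall z',np.median(P[g][:,2]))
    s=(abs(lx)<20)&(ly>-190)&(ly<-60)&(P[...,2]<.045);print('plate z',np.median(P[s][:,2]) if s.sum() else None,s.sum())
cv2.imwrite(sys.argv[1],np.hstack(ims)[:,:,::-1])
E
python3 look.py pics/a3.png
```

```text
t 6.55 lane xyz mm [ 0.3 -7.9 21. ] F [ 1.9 -9.2  7.7] w -0.0001
move tool mm [12.9 -0.3 -0.1] rotvec deg [ 0.3  0.4 -0.2]
scene tray y [  6.12417451 115.47430331] wall z 0.06539465235258513
plate z 0.02092657362307776 940
top tray y [  7.7872945 115.753976 ] wall z 0.06554977003511042
plate z 0.020551214070586687 975
```

View pics/a3.png

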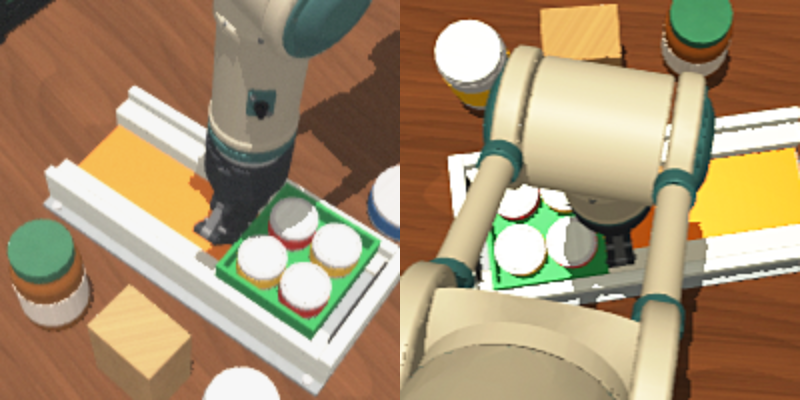

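Tray front is at lane y≈+115.5, and the gap to the buffer shows (crop px ~355,300). About 12 mm left, slowly.

{"method": "servo_tool", "body": {
  "steps": [
    [2,0,0,0,0,0],
    [4,0,0,0,0,0],
    [6,0,0,0,0,0],
    [8,0,0,0,0,0],
    [9,0,0,0,0,0],
    [10,0,0,0,0,0],
    [10,0,0,0,0,0]
  ]
}}

```text
clock: 7.35
position: [0.5039, 0.0349, 0.021]
ee_rot: [0.004, 0.621, 0.784, 0.0]
contact_force: [3.9, -8.9, 8.1]
width: 0.0003
```

{"method": "servo_tool", "body": {
  "steps": [
    [1,0,0,0,0,0],
    [2,0,0,0,0,0],
    [2,0,0,0,0,0]
  ]
}}

```text
clock: 7.65
position: [0.5035, 0.0368, 0.021]
ee_rot: [0.004, 0.621, 0.784, 0.0]
contact_force: [2.1, -9.0, 7.1]
width: -0.0
```

```bash
python3 look.py pics/a4.png
```

```text
t 7.65 lane xyz mm [ 0.2  4.2 21. ] F [ 2.1 -9.   7.1] w -0.0
move tool mm [ 0.8 -0.2 -0. ] rotvec deg [ 0.3  0.4 -0.2]
scene tray y [ 17.92332232 127.52406656] wall z 0.06541991245795431
plate z 0.020782053667824096 936
top tray y [ 19.57848645 128.88941647] wall z 0.06556747084953096
plate z 0.020546521441116183 1174
```

{"method": "servo_tool", "body": {
  "steps": [
    [0.5,0,0,0,0,0],
    [1,0,0,0,0,0],
    [1,0,0,0,0,0]
  ]
}}

```text
clock: 8.05
position: [0.5032, 0.0377, 0.021]
ee_rot: [0.004, 0.621, 0.784, 0.0]
contact_force: [2.2, -8.5, 7.9]
width: -0.0001
```

{"method": "servo_tool", "body": {
  "steps": [
    [0.5,0,0,0,0,0],
    [1,0,0,0,0,0],
    [1,0,0,0,0,0]
  ]
}}

```text
clock: 8.35
position: [0.5031, 0.0381, 0.021]
ee_rot: [0.005, 0.621, 0.784, -0.0]
contact_force: [2.1, -11.9, 7.1]
width: -0.0
```

Force is starting to rise, which suggests contact with the buffer. I'll push a little more to confirm.

{"method": "servo_tool", "body": {
  "steps": [
    [0.5,0,0,0,0,0],
    [1,0,0,0,0,0],
    [1,0,0,0,0,0]
  ]
}}

```text
clock: 8.65
position: [0.5032, 0.0381, 0.021]
ee_rot: [0.005, 0.62, 0.784, -0.001]
contact_force: [2.5, -15.9, 7.0]
width: 0.0003
```

```bash
python3 look.py pics/a5.png
```

```text
t 8.65 lane xyz mm [ 0.3  5.5 21. ] F [  2.5 -15.9   7. ] w 0.0003
move tool mm [-0.5 -0.3  0. ] rotvec deg [ 0.3  0.5 -0.2]
scene tray y [ 19.49507485 128.86638014] wall z 0.06543009438414432
plate z 0.02086772113926494 939
top tray y [ 21.09666866 129.77286914] wall z 0.06518418729042569
plate z 0.020592710520146884 1207
```

View pics/a5.png

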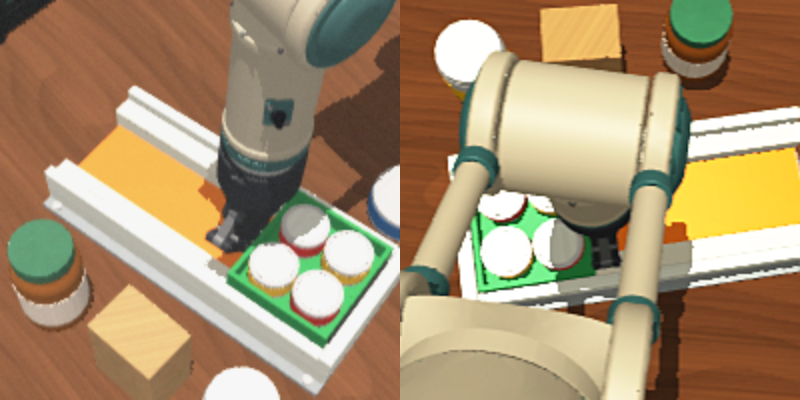

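The TCP has stopped while the force climbs to 16 N, and the gap at the buffer has closed (crop px ~370,290). The tray is home. I'll back off a few mm with the plate still down, then raise.

{"method": "servo_tool", "body": {
  "steps": [
    [-1,0,0,0,0,0],
    [-3,0,0,0,0,0],
    [-6,0,0,0,0,0],
    [-8,0,0,0,0,0],
    [-8,0,0,0,0,0],
    [-8,0,-5,0,0,0],
    [-8,0,-10,0,0,0],
    [-8,0,-15,0,0,0]
  ]
}}

```text
clock: 9.55
position: [0.5016, 0.0344, 0.0349]
ee_rot: [0.001, 0.622, 0.783, 0.0]
contact_force: [1.0, 0.7, 1.8]
width: -0.0001
```

{"method": "servo_tool", "body": {
  "steps": [
    [0,0,-6,0,0,0],
    [0,0,-16,0,0,0],
    [0,0,-30,0,0,0],
    [0,0,-60,0,0,0],
    [0,0,-100,0,0,0],
    [0,0,-145,0,0,0],
    [-30,0,-180,0,0,0],
    [-70,0,-200,0,0,0]
  ]
}}

```text
clock: 10.35
position: [0.5171, -0.0333, 0.238]
ee_rot: [0.002, 0.62, 0.784, 0.001]
contact_force: [1.8, 0.2, -0.3]
width: -0.0002
```

{"method": "servo_tool", "body": {
  "steps": [
    [-40,0,0,0,0,0],
    [-85,0,0,0,0,0],
    [-130,0,0,0,0,0],
    [-160,0,0,0,0,0],
    [-160,0,0,0,0,0]
  ]
}}

```text
clock: 10.85
position: [0.5532, -0.1936, 0.2337]
ee_rot: [-0.0, 0.623, 0.782, -0.001]
contact_force: [-0.6, -0.4, 0.5]
width: -0.0002
```

```bash
python3 look.py pics/a6.png
```

```text
t 10.85 lane xyz mm [  -5.1 -231.5  233.7] F [-0.6 -0.4  0.5] w -0.0002
move tool mm [236.8   3.  212.4] rotvec deg [-0.1  0.1 -0.6]
scene tray y [ 20.11075947 128.80979623] wall z 0.06546840912388885
plate z 0.03602063188350357 959
top tray y [ 20.35551185 129.86252426] wall z 0.06535389469851055
plate z 0.03574829274975727 1296
```

View pics/a6.png

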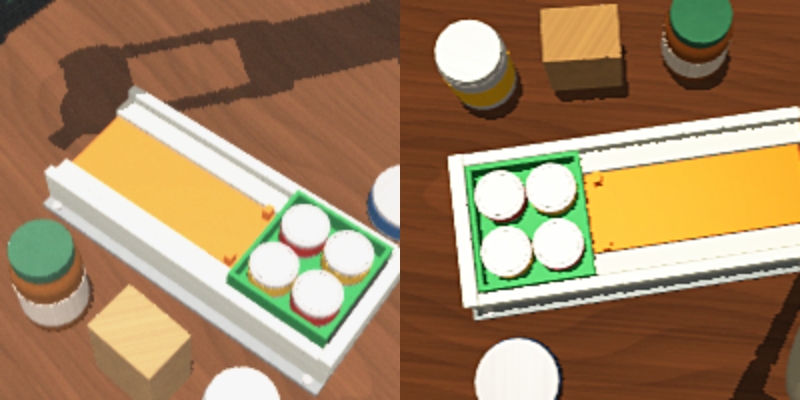

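The tray sits against the buffer, with the plate up at 36 mm and both teeth standing behind it (crop px 268,212 and 230,260). The bystanders haven't moved and the arm is clear.

```bash
python3 -c "
from rig import sign_off
print(sign_off())"
```

```text
the job is handed in; nothing more can be done
None
```

The tray is home against the end buffer, the stop has sprung back up behind it, and the job is handed in at about 11 s of the allowed 42 s.

**What I did:** I pressed the stop plate about 15 mm down with the shut fingertips and slid along it, pushing the tray's rear wall about 153 mm. The tray stopped moving while the push force rose from about 9 to 16 N, which showed it was against the buffer. I then backed off a few mm with the plate still down, raised the fingers and moved clear.

**Last checks, after letting go:**
- **Tray:** it sits flat, with its leading edge at lane y of about 129 to 130 mm and its rear edge at about 20 mm. The nominal values are 128 and 18 mm; the difference is within my roughly 2 mm lane-position and calibration error.
- **Stop:** the plate is back up at 36 mm and both teeth stand behind the tray.
- **Bystanders:** the jar, carton, can and flat tin look unmoved in the pictures; I didn't measure their positions.
- **Arm:** it is clear of everything, and the measured forces are near zero.

No check failed. The two cameras differ by about 1 mm on the tray's position.

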